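# Open the orange fume-extraction gate by one stem turn past the slack

## Task

Open the slide gate of the fume port with the orange handwheel: turn the wheel anticlockwise (seen from above) by its black crank knob. The wheel has slack on its stem, so first take that up until the white dial plate under the wheel begins to turn, and only from there count one full turn, which brings the plate's black mark round to the red index again. Then let go, and leave the blue handwheel alone.

Things in the scene. Friction and masses are not known exactly. Their poses are not given: they have to be found in the camera images.
- orange_grip (a point): Middle of the orange wheel's crank knob, the part to hold: an upright black cylinder, 22 mm wide, 50 mm tall (foot 26 mm below this point, top 24 mm above; point 178 mm above the table). It spins freely on its pin, so a gripper holding it can keep its heading. It stands on the rim, 55 mm from the axis; the rim's top is 30 mm below this point and nothing else on the wheel is higher.
- orange_axis (a point): Centre of the orange handwheel (110 mm rim, 12 mm thick) on its fixed vertical axis, 142 mm above the table, on a fume port that may be left or right: grey gate housing on a 68 mm duct, red index block beside the white dial plate. The wheel is loose on its stem: the first 0.7 to 2.0 rad (unknown) of anticlockwise turning do nothing and take no force; then stem and wheel turn together.
- orange_stem (a joint): Angle in rad the stem, with the white round dial plate fixed to it (170 mm wide, top 126 mm above the table, under the wheel), has turned anticlockwise from above: 0 at the start (gate shut, a stop; black edge mark at the red index), 6.28 = one turn, stop at 12.57. Friction (2 to 3 N at the knob) holds it where it is left. Orange flags on the housing rise 16 mm per turn.
- blue_grip (a point): Middle of the crank knob of the other port, of the same sizes but with a blue handwheel and intake ring: a bystander that must not be turned.

How it is judged:
On the way, in this order (a step that is already met when the one before it is completed fails the run):
1. the slack of the orange wheel is taken up and its stem has begun to turn (value of joint orange_stem above 0.15 rad).
2. the orange stem has made half of its turn (value of joint orange_stem above 3.14 rad).
At the end, for the whole second after the job is handed in: The orange stem (the white dial plate) stands at rest one full turn anticlockwise from its start, within 30 degrees, its black mark beside the red index (value of joint orange_stem between 5.76 and 6.81 rad and velocity of joint orange_stem between -0.05 and 0.05 rad/s); the robot touches nothing.
It fails at once if the blue handwheel is turned (its knob moved by more than 15 mm) (distance of blue_grip from where it was at the start of the episode above 0.015 m).
It also fails if it takes over 51 s, if anything falls off the work surface, if the arm or the gripper's body presses on something with over 40 N, if the wrist force passes 120 N, or if a joint passes its speed limit or range.

## Robot

A 6-joint arm with a two-finger parallel gripper is mounted at the origin on the work surface. World frame = base frame: x ahead of the robot, y to its left, z up, the work surface at z = 0. Lengths are in m, angles in rad, forces in N, time in s.
With the tool pointing down it reaches from about 0.25 to 0.775 m from the base axis. Payload 4 kg.
Tool frame: the origin (TCP) lies at the centre of the arm's flange, where the gripper is bolted on; the fingertips stand 199 mm ahead of it and the grasp point (between the pads) lies 180 mm ahead of it (robot.tcp_to_tips is the distance from the TCP to the fingertips, in m); z points along the fingers, y is the line along which they close (so a half turn about z gives the same grasp; the last joint's range is limited). The gripper opens to 94 mm and grips with 3 to 60 N. Pads are 16 mm wide; open, the fingers measure 119 mm over their backs; the gripper's body (75 mm by 177 mm) begins 78 mm behind the grasp point.
Start: joints at [1.182, 0.087, 1.371, -0, 1.684, -0.103], TCP at [0.155, 0.528, 0.405] pointing down, gripper open.
Joint ranges: [-3.1, 3.1], [-0.76, 2.03], [0.27, 2.55], [-1.08, 4.22], [0.17, 2.65], [-2.57, 2.57]. Speed limits (rad/s): [2.79, 2.79, 3.14, 3.14, 3.14, 3.14].

## Interface

Orientations are given as [roll, pitch, yaw] about the fixed x, y, z axes, in that order (R = Rz(yaw) Ry(pitch) Rx(roll)).
In Python, from bench import telemetry, snapshot, ticket, robot gives the robot as it stands.
- The arm moves only by the tool apply_moves, never from a script. Its argument "moves" is a list that holds one entry, the list of rows, each a list of 5 numbers: the shift along the tool's x, y, z in units of 50 mm (1.0 is 50 mm), then the turn about the tool's z in units of 10 degrees (1.0 is 10 degrees), then the closure, from 0 (fully open) to 1 (shut). A call has 1 to 10 rows; each row is the pose to reach, as a shift and turn from the pose commanded when the call began, along the tool's axes at that moment; what a row does not reach only later rows make up. A row lasts 1/8 s, in which the tool goes at most 62.5 mm and 10.7 degrees, less where a joint would pass 70% of its speed; a pose out of reach is approached as far as the arm can. A call with a gripper value outside its range is refused whole. The fingers move at their own pace and stop on an object; the grip force is fixed at half the most. Time passes only in rows, so rows that repeat a pose let the fingers close. It gives the time, the measured TCP pose, the force, the opening and the grip force at its end, in the units of the state.
- telemetry.get_obs(): the state, without advancing time (a new reading comes with each control period).
- snapshot(name): name is "scene" or "side" or "wrist"; returns a dict with "image" (480x640x3 uint8, red, green, blue), "fovy" (degrees; the focal length in pixels is half the picture's height over the tangent of half this angle, whatever the lens; pixels are square), "cx", "cy" (the principal point, pixels), "R" (3x3) and "t" (3): a world point X has camera coordinates R X + t. Camera axes: x right, y down, z forward; pixel columns grow to the right and rows downward; lengths in m; the calibration is good to about 2 mm. A picture is of the moment at which its call begins. There is no depth.
- ticket.close_job(): hands the job in; it is judged then, once.
The state is a dict: "time": time; "joint_positions": joint angles; "qvel": joint speeds; "joint_torque": joint torques, N m; "tool_pos": TCP position; "ee_rot": TCP orientation; "wrist_force": force on the tool from outside, world axes, zero at the start; "wrist_torque": the same for the moment, N m; "width": finger opening in m; "finger_force": force on a finger pad.
Only numpy, scipy, OpenCV 4.12 (cv2) and the standard library are available. Lean on these libraries where they do the work, as an engineer would, in place of code of your own. Each camera call takes 0.05 s, during which the arm holds its last target. There are 200 camera calls.

## Working session

There is one attempt and no reset: what is moved stays moved. The work goes in short steps, Python scripts to look and compute and a tool call to move; the robot and the scene stay as the last step left them, time stands still between calls to the robot, and variables do not carry over. Pictures are saved under pics/ and viewed, at most 10 in all, crops included, and the job is handed in when it is done.

Besides the shell and the picture viewer there is one more tool, called after "Request:" as a command line: name --argument value ..., lists and objects as JSON in quotes. apply_moves: Moves the arm, as the interface text tells. Its arguments: {"type":"object","properties":{"moves":{"type":"array","items":{"type":"array","items":{"type":"array","items":{"type":"number"}}}}},"required":["moves"]}

```bash
mkdir -p pics; cat > h.py <<'E'
import numpy as np, cv2
from bench import telemetry, snapshot, ticket, robot
def ray(s,u,v):
    f=240/np.tan(np.radians(s["fovy"])/2)
    R=np.array(s["R"]);t=np.array(s["t"])
    return -R.T@t, R.T@np.array([(u-s["cx"])/f,(v-s["cy"])/f,1])
def plane(s,u,v,z):
    o,d=ray(s,u,v); return o+d*(z-o[2])/d[2]
def proj(s,X):
    f=240/np.tan(np.radians(s["fovy"])/2)
    c=np.array(s["R"])@np.array(X)+np.array(s["t"]); return s["cx"]+f*c[0]/c[2], s["cy"]+f*c[1]/c[2]
def save(s,n): cv2.imwrite("pics/"+n+".png",s["image"][...,::-1])
E
python3 - <<'E'
from h import *
a=snapshot("scene");b=snapshot("side")
for s in(a,b): print(s["fovy"],s["cx"],s["cy"],ray(s,320,240))
save(a,"scene");save(b,"side")
print(telemetry.get_obs())
E
```

```text
47.52872008761738 323.6891520111141 252.45817222141739 (array([ 1.14920636, -0.20797543,  0.82617714]), array([-0.66402141,  0.23466198, -0.71033621]))
48.1630088664949 322.10733625586226 232.9202794334637 (array([ 0.53470028, -0.68172991,  0.6410019 ]), array([ 0.04768769,  0.82479609, -0.56358363]))
{'time': 0.1, 'joint_positions': array([ 1.18189904e+00,  8.78915720e-02,  1.37208634e+00,  1.35964233e-05,
        1.68361303e+00, -1.03103769e-01]), 'qvel': array([-0.00039975, -0.00200658, -0.00221127,  0.00086341, -0.00221394,
        0.00070989]), 'joint_torque': array([ 1.90316765e-03, -3.41252232e+01, -3.03302228e+01,  7.19783222e-02,
        3.03857506e-02, -1.23150812e-04]), 'tool_pos': array([0.15502228, 0.52759811, 0.40362362]), 'ee_rot': array([-3.13960637e+00, -2.19106702e-04,  2.85580043e+00]), 'wrist_force': array([0.23016463, 0.01679473, 0.05492111]), 'wrist_torque': array([0.00419608, 0.00195054, 0.01848094]), 'finger_force': 0.0, 'width': 0.09383803822913206}
```

View pics/scene.png

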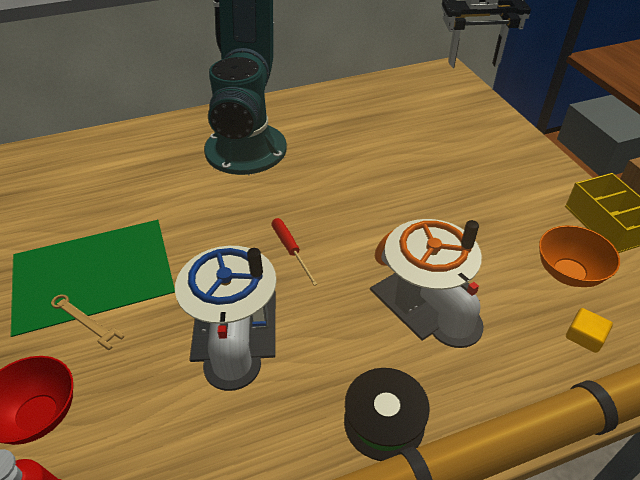

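View pics/side.png

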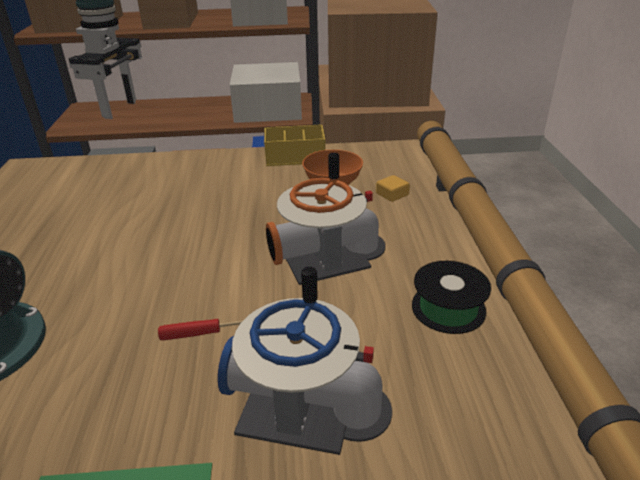

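The scene view shows the orange wheel's hub at about (434,244), its knob at about (470,235) and the red index at (474,288). In the side view the hub is at (321,194) and the knob at (334,166). The blue wheel is well apart, on the left of the scene view.

```bash
python3 - <<'E'
from h import *
for n,box in(("scene",(395,210,485,280)),("side",(285,145,358,215))):
    s=snapshot(n);im=s["image"].astype(int);x0,y0,x1,y1=box
    sub=im[y0:y1,x0:x1];hsv=cv2.cvtColor(sub.astype(np.uint8),cv2.COLOR_RGB2HSV)
    m=((hsv[...,0]<18)&(hsv[...,1]>150)&(hsv[...,2]>80))
    if n=="side": m[:32]=0   # bowl
    k,l,st,c=cv2.connectedComponentsWithStats(m.astype(np.uint8));i=1+st[1:,4].argmax()
    v,u=np.nonzero(l==i);hull=cv2.convexHull(np.c_[u+x0,v+y0].astype(np.float32))
    P=np.array([plane(s,*p,.142)[:2] for p in hull[:,0]])
    print(n,"rim circle",cv2.minEnclosingCircle(P.astype(np.float32)))
    d=(sub.max(2)<50);k,l,st,c=cv2.connectedComponentsWithStats(d.astype(np.uint8))
    for j in range(1,k):
        if st[j,4]>40: print("dark",st[j],c[j]+[x0,y0],plane(s,*(c[j]+[x0,y0]),.178))
E
```

```text
scene rim circle ((0.591497004032135, 0.2015848010778427), 0.06268217414617538)
dark [ 67  11  17  28 241] [469.31120332 235.48547718] [0.62215875 0.24498823 0.178     ]
side rim circle ((0.6027061343193054, 0.21281099319458008), 0.07808086276054382)
dark [ 43   8  11  26 258] [333.45736434 165.4496124 ] [0.61797921 0.2468399  0.178     ]
```

Request:
apply_moves --moves '[[[0,0,-1,0,0],[-1.1,-0.3,-1,0,0],[-2.3,-0.6,-1,0,0],[-3.5,-0.9,-1,0,0],[-4.7,-1.25,-1,0,0],[-5.9,-1.55,-1,0,0],[-7.1,-1.9,-1,0,0],[-8.3,-2.2,-1,0,0],[-9.4,-2.5,-1,0,0],[-10.5,-2.8,-1,0,0]]]'

```text
time: 1.45
tool_pos: [0.6208, 0.2441, 0.4543]
ee_rot: [3.142, -0.001, 2.856]
wrist_force: [0.1, 1.2, 0.7]
width: 0.0938
finger_force: 0.0
```

Request:
apply_moves --moves '[[[0,0,0,0,0],[0,0,0,0,0]]]'

```text
time: 1.7
tool_pos: [0.6193, 0.2454, 0.4541]
ee_rot: [-3.141, -0.002, 2.856]
wrist_force: [-0.7, 1.1, 0.7]
width: 0.094
finger_force: 0.0
```

```bash
python3 - <<'E'
from h import *
o=telemetry.get_obs();print(o["tool_pos"],o["ee_rot"],o["joint_positions"])
s=snapshot("wrist");save(s,"w1")
print(ray(s,320,240),"knob at",proj(s,(.62,.246,.178)),"axis",proj(s,(.5915,.2016,.148)))
E
```

```text
[0.61928787 0.2454426  0.45408207] [-3.14144574e+00 -1.50155939e-03  2.85559694e+00] [ 2.92111735e-01  3.52631960e-01  9.57433658e-01  7.22130231e-04
  1.83286480e+00 -9.92502371e-01]
(array([0.55115636, 0.26543262, 0.43360054]), array([ 0.23297874, -0.06782802, -0.97011409])) knob at (np.float64(320.8381603304042), np.float64(250.40419753500885)) axis (np.float64(255.57797072863764), np.float64(221.5087202481485))
```

View pics/w1.png

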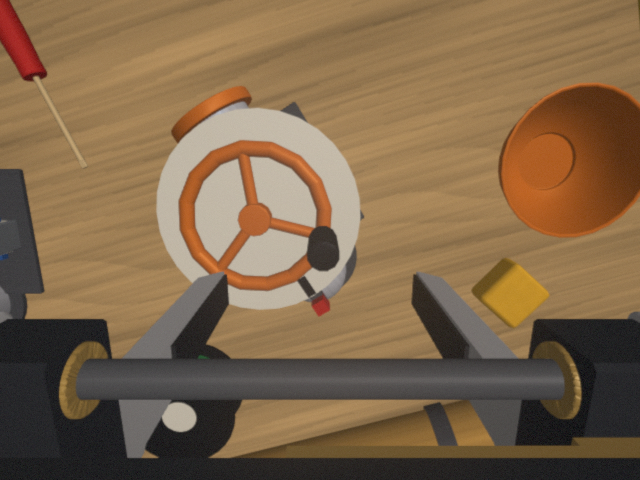

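The wrist view has the hub at (255,218), against (255.6,221.5) predicted, and the knob at about (322,248), as predicted. The mark and red index are at about (318,300).

```bash
python3 - <<'E'
from h import *
s=snapshot("wrist");im=s["image"];hsv=cv2.cvtColor(im,cv2.COLOR_RGB2HSV).astype(int)
m=(hsv[...,0]<18)&(hsv[...,1]>150)&(hsv[...,2]>80)
m[:,:175]=0;m[:,335:]=0;m[:138]=0;m[293:]=0
k,l,st,c=cv2.connectedComponentsWithStats(m.astype(np.uint8));i=1+st[1:,4].argmax()
v,u=np.nonzero(l==i);h=cv2.convexHull(np.c_[u,v].astype(np.float32))[:,0]
P=np.array([plane(s,*p,.142)[:2] for p in h],np.float32)
A=np.c_[2*P,np.ones(len(P))];q=np.linalg.lstsq(A,(P**2).sum(1),rcond=None)[0]
print("fit",q[:2],np.sqrt(q[2]+q[:2]@q[:2]),cv2.minEnclosingCircle(P))
print("hub",[plane(s,255,218,z) for z in(.142,.148)])
g=im.max(2)<60;g[:225]=0;g[272:]=0;g[:,:306]=0;g[:,342:]=0
v,u=np.nonzero(g);print("knob px",u.mean(),v.mean(),u.min(),u.max(),v.min(),v.max(),plane(s,u.mean(),v.mean(),.178))
E
```

```text
fit [0.58988327 0.2002834 ] 0.059814339053099665 ((0.5899888277053833, 0.20042502880096436), 0.060384202748537064)
hub [array([0.58936842, 0.20116671, 0.142     ]), array([0.58857103, 0.20249603, 0.148     ])]
knob px 321.8033395176252 249.72541743970316 307 336 228 269 [0.61955184 0.24735475 0.178     ]
```

Request:
apply_moves --moves '[[[0,0.02,0.5,0,0],[0,0.02,1.0,0,0],[0,0.02,1.5,0,0],[0,0.02,1.92,0,0],[0,0.02,1.92,0,0.4],[0,0.02,1.92,0,0.6],[0,0.02,1.92,0,1],[0,0.02,1.92,0,1],[0,0.02,1.92,0,1],[0,0.02,1.92,0,1]]]'

```text
time: 3.05
tool_pos: [0.6197, 0.2462, 0.3588]
ee_rot: [3.141, 0.0, 2.856]
wrist_force: [-0.7, 0.3, 0.3]
width: 0.0373
finger_force: 0.0
```

Request:
apply_moves --moves '[[[0,0,0,0,1],[0,0,0,0,1],[0,0,0,0,1]]]'

```text
time: 3.42
tool_pos: [0.6197, 0.2466, 0.3586]
ee_rot: [3.141, 0.0, 2.856]
wrist_force: [1.2, 2.2, -0.8]
width: 0.0215
finger_force: 30.0
```

```bash
cat > arc.py <<'E'
import sys
from h import *
# rows for arc about axis from angle a0, in steps of d deg (n rows), tool yaw 2.8556, radius .055
def rows(a0,d,n,yaw=2.8556,r=.055):
    a=np.radians(a0+d*np.arange(n+1));p=r*np.c_[np.cos(a),np.sin(a)];D=p[1:]-p[0]
    c,s=np.cos(yaw),np.sin(yaw)
    for k,w in enumerate(D): print(k+1,np.round([(c*w[0]+s*w[1])/.05,(s*w[0]-c*w[1])/.05],2))
o=telemetry.get_obs();q=o["tool_pos"][:2]-[.590,.2005];print(o["tool_pos"],"r",np.hypot(*q),"ang",np.degrees(np.arctan2(q[1],q[0])),o["wrist_force"],o["width"],o["finger_force"],o["time"])
if len(sys.argv)>1: rows(*map(float,sys.argv[1:]))
E
python3 arc.py 57 12 10
```

```text
[0.61970337 0.24663101 0.35862879] r 0.05486674673845706 ang 57.22285372968339 [ 1.17287044  2.15667123 -0.78609373] 0.021483218642498934 29.999271330598276 3.425
1 [0.23 0.04]
2 [0.46 0.04]
3 [ 0.68 -0.02]
4 [ 0.89 -0.12]
5 [ 1.07 -0.25]
6 [ 1.22 -0.43]
7 [ 1.33 -0.63]
8 [ 1.4  -0.85]
9 [ 1.41 -1.08]
10 [ 1.38 -1.31]
```

Request:
apply_moves --moves '[[[0.23,0.04,0,0,1],[0.46,0.04,0,0,1],[0.68,-0.02,0,0,1],[0.89,-0.12,0,0,1],[1.07,-0.25,0,0,1],[1.22,-0.43,0,0,1],[1.33,-0.63,0,0,1],[1.4,-0.85,0,0,1],[1.41,-1.08,0,0,1],[1.38,-1.31,0,0,1]]]'

```text
time: 4.68
tool_pos: [0.5352, 0.203, 0.3586]
ee_rot: [3.137, 0.002, 2.856]
wrist_force: [7.2, 1.9, -4.6]
width: 0.0214
finger_force: 30.0
```

```bash
python3 arc.py 177 12 10; python3 -c "
from h import *
s=snapshot('scene');i=s['image'][190:330,350:530];cv2.imwrite('pics/s2.png',cv2.resize(i,None,fx=4,fy=4,interpolation=2)[...,::-1])"
```

```text
[0.53521241 0.20300707 0.35864278] r 0.05484492618618324 ang 177.37998646263273 [ 7.2186314   1.89484642 -4.64645108] 0.021438165769744028 29.999236859584926 4.675
1 [-0.08 -0.22]
2 [-0.2  -0.41]
3 [-0.35 -0.58]
4 [-0.54 -0.71]
5 [-0.76 -0.8 ]
6 [-0.98 -0.84]
7 [-1.21 -0.84]
8 [-1.44 -0.78]
9 [-1.64 -0.68]
10 [-1.83 -0.54]
```

View pics/s2.png

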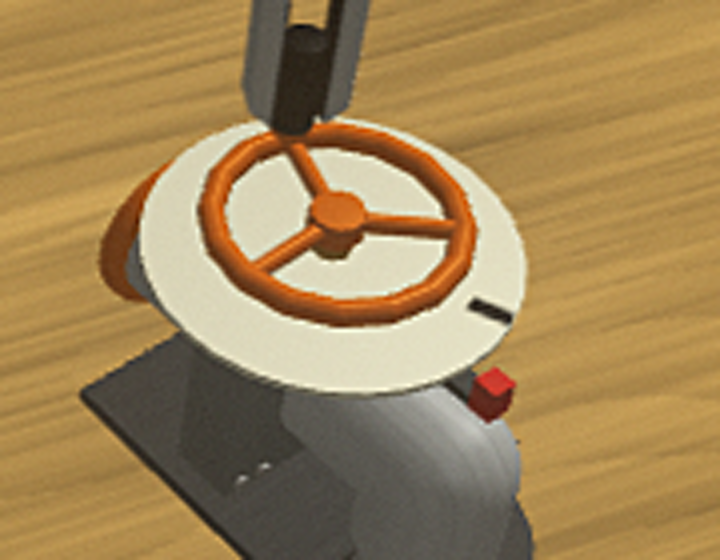

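The mark has left the index and now sits at scene pixel (472.8,267.8), so the slack is taken up.

```bash
python3 - <<'E'
from h import *
s=snapshot("scene")
for p in((464.5,280),(472.75,267.75),(473.5,287)):
    q=plane(s,*p,.126)[:2]-[.590,.2005]; print(np.hypot(*q),np.degrees(np.arctan2(q[1],q[0])))
E
```

```text
0.08188975440997522 12.681730512269077
0.07580286979943225 36.840537550762065
0.10147927190513482 13.738057678013515
```

Request:
apply_moves --moves '[[[-0.08,-0.22,0,0,1],[-0.2,-0.41,0,0,1],[-0.35,-0.58,0,0,1],[-0.54,-0.71,0,0,1],[-0.76,-0.8,0,0,1],[-0.98,-0.84,0,0,1],[-1.21,-0.84,0,0,1],[-1.44,-0.78,0,0,1],[-1.64,-0.68,0,0,1],[-1.83,-0.54,0,0,1]]]'

```text
time: 6.02
tool_pos: [0.6157, 0.151, 0.3586]
ee_rot: [-3.14, -0.001, 2.855]
wrist_force: [-3.8, 1.4, -0.7]
width: 0.0212
finger_force: 30.0
```

```bash
python3 arc.py 297 12 10
```

```text
[0.61568138 0.15097595 0.35858955] r 0.05578678196335335 ang -62.590379988780114 [-3.81694813  1.41358722 -0.66400596] 0.021189368752451893 29.999311325373128 6.025
1 [-0.15  0.17]
2 [-0.26  0.38]
3 [-0.33  0.6 ]
4 [-0.34  0.83]
5 [-0.31  1.05]
6 [-0.24  1.27]
7 [-0.12  1.47]
8 [0.04 1.63]
9 [0.23 1.77]
10 [0.44 1.85]
```

Request:
apply_moves --moves '[[[-0.15,0.17,0,0,1],[-0.26,0.38,0,0,1],[-0.33,0.6,0,0,1],[-0.34,0.83,0,0,1],[-0.31,1.05,0,0,1],[-0.24,1.27,0,0,1],[-0.12,1.47,0,0,1],[0.04,1.63,0,0,1],[0.23,1.77,0,0,1],[0.44,1.85,0,0,1]]]'

```text
time: 7.28
tool_pos: [0.6194, 0.247, 0.3587]
ee_rot: [3.141, 0.0, 2.856]
wrist_force: [1.7, -3.3, -2.8]
width: 0.0213
finger_force: 30.0
```

```bash
python3 arc.py 57 12 8;  python3 -c "
from h import *
s=snapshot('scene');i=s['image'][190:330,350:530];cv2.imwrite('pics/s3.png',cv2.resize(i,None,fx=4,fy=4,interpolation=2)[...,::-1])"
```

```text
[0.61944634 0.24697247 0.35866884] r 0.055016151065050235 ang 57.640434779402995 [ 1.72081322 -3.27805067 -2.79585163] 0.02130961181462832 29.99942853974062 7.275
1 [0.23 0.04]
2 [0.46 0.04]
3 [ 0.68 -0.02]
4 [ 0.89 -0.12]
5 [ 1.07 -0.25]
6 [ 1.22 -0.43]
7 [ 1.33 -0.63]
8 [ 1.4  -0.85]
```

View pics/s3.png

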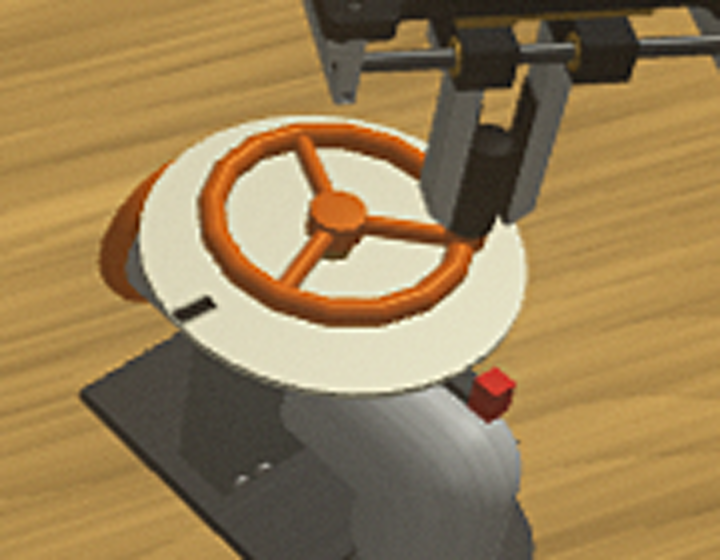

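The mark has gone most of the way round, to crop pixel (195,308), with roughly 95° left to the index.

Request:
apply_moves --moves '[[[0.23,0.04,0,0,1],[0.46,0.04,0,0,1],[0.68,-0.02,0,0,1],[0.89,-0.12,0,0,1],[1.07,-0.25,0,0,1],[1.22,-0.43,0,0,1],[1.33,-0.63,0,0,1],[1.4,-0.85,0,0,1],[1.4,-0.85,0,0,1]]]'

```text
time: 8.45
tool_pos: [0.5407, 0.2238, 0.3586]
ee_rot: [-3.141, 0.002, 2.854]
wrist_force: [5.4, -2.4, -3.9]
width: 0.0212
finger_force: 30.0
```

```bash
python3 arc.py;  python3 -c "
from h import *
s=snapshot('scene');i=s['image'][190:330,350:530];cv2.imwrite('pics/s4.png',cv2.resize(i,None,fx=4,fy=4,interpolation=2)[...,::-1])"
```

```text
[0.54073193 0.22381934 0.35864002] r 0.05450811694270489 ang 154.67108091111888 [ 5.44707269 -2.43547593 -3.93833781] 0.021186418435048406 29.998733267420903 8.45
```

View pics/s4.png

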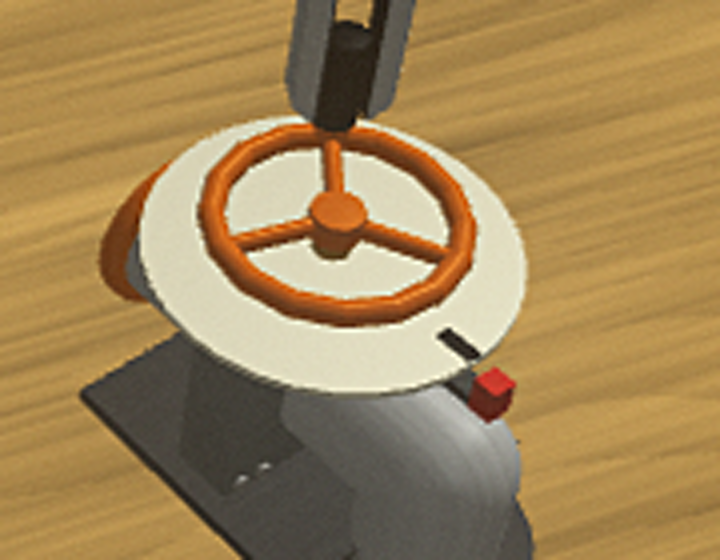

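The mark is back beside the red index, at crop pixel (459,344). I'll let go and move straight up.

Request:
apply_moves --moves '[[[0,0,0,0,0.6],[0,0,0,0,0.4],[0,0,0,0,0.2],[0,0,0,0,0.2],[0,0,0,0,0.2],[0,0,-0.5,0,0.2],[0,0,-1,0,0.2],[0,0,-1.5,0,0.2],[0,0,-2,0,0.2],[0,0,-2,0,0.2]]]'

```text
time: 9.75
tool_pos: [0.5409, 0.2252, 0.4613]
ee_rot: [3.139, 0.004, 2.856]
wrist_force: [0.5, 0.3, 0.4]
width: 0.0753
finger_force: 0.0
```

Request:
apply_moves --moves '[[[0,0,0,0,0.2],[0,0,0,0,0.2],[0,0,0,0,0.2],[0,0,0,0,0.2]]]'

```text
time: 10.25
tool_pos: [0.5409, 0.2251, 0.4581]
ee_rot: [-3.141, -0.001, 2.856]
wrist_force: [-0.1, -0.1, -0.0]
width: 0.0754
finger_force: 0.0
```

```bash
python3 arc.py;  python3 -c "
from h import *
s=snapshot('scene');i=s['image'][190:330,350:530];cv2.imwrite('pics/s5.png',cv2.resize(i,None,fx=4,fy=4,interpolation=2)[...,::-1])"
```

```text
[0.54093026 0.22514456 0.45809164] r 0.05491078223907745 ang 153.33257904787123 [-0.08119461 -0.07816705 -0.0340043 ] 0.0753502955660225 0.0 10.25
```

View pics/s5.png

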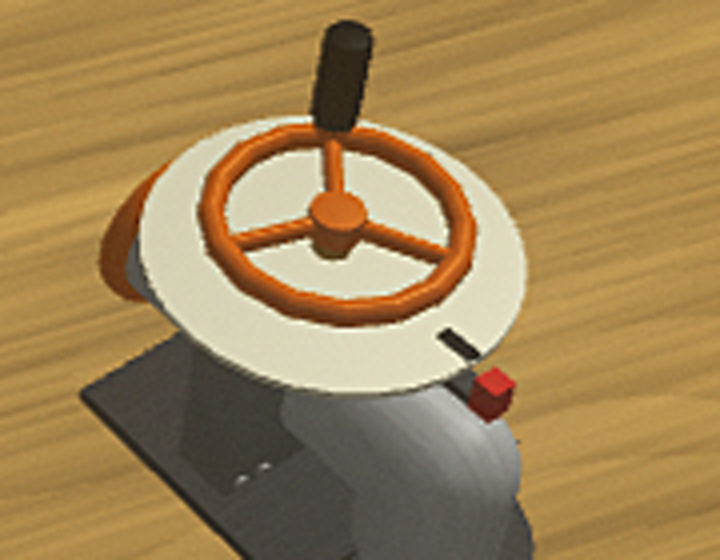

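The knob is free and the mark is still at the index, crop pixel (459,344).

```bash
python3 -c "
from h import *
print(ticket.close_job())"
```

```text
the job is handed in; nothing more can be done
None
```

The orange wheel's slack is taken up and the stem turned one full turn from there: the black mark is back beside the red index, the gripper is clear, the blue wheel was not approached, and the job was handed in at about 10 s (no verdict was returned).

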